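# Hang the contour template on its two studs

### The job

Hang the contour template on the two headed studs of the sloping template post: both keyholes over the stud heads together, then slide it down the slope until it hangs fully home. A spacer ring has been left on one of the studs: take it off and lay it flat on the worktop. Draw the template out from under the low shelf by its tongue, let go of it lying flat on the worktop well clear of the shelf, and take it again by its grip bar to lift and hang it; leave the bottle as it stands.

Things in the scene. Friction and masses are not known exactly. Their poses are not given: they have to be found in the camera images.
- slope_block: sloping top of the template post (white angle block 97 mm high, fixed, at the worktop's front edge; gauge stations 195 mm high close behind). It carries the tan stud plate, 98 x 112 mm. Origin: on the plate's upper face, middle of the slope, 75 mm above the worktop. z points square out of the face (25 degrees from vertical, leaning toward the robot), x straight up the slope, y level to the left.
- studs_nominal (a point): middle between the feet of the two studs (70 mm apart along y) if the stud plate were clamped central: x +20, y 0 of slope_block, same axes. The plate has slotted holes and is clamped firmly up to 6 mm left or right of that, differently each time; the state does not tell: find the studs by eye or by touch.
- slot_left (a point): seat of the left keyhole, on the plate's underside at template x +20, y +35 mm: centre of the round upper end of a slot 9.6 mm wide, which runs 14 mm toward the tongue into a round hole 16 mm in diameter, centred at x +6, y +35. Holes go over the heads, plate down on the face, then 14 mm down the slope, so that the necks run to the slots' ends. Template axes.
- slot_right (a point): the same for the right keyhole, template x +20, y -35 mm; belongs on the right stud.
- post: the whole post; origin under the middle of its base, z up. Its two studs are steel, square to the sloping face: neck 8 mm in diameter and 10.5 mm long, then a head 14 mm in diameter whose top, 15.2 mm from the face, is tapered to 12 mm.
- bar_center (a point): centre of the template's bright aluminium grip bar: 16 mm (template x) x 46 mm (y) x 26 mm high, standing on the plate; its top is 34 mm above the plate's underside. Template axes. At template x -12, y 0, 21 mm above the underside. The template balances close to the bar.
- tongue_center (a point): where to pinch the tongue: at template x -75, y 0, half-way up its 8 mm. The tongue is 30 mm wide across y, straight-sided from x -45 to x -80, with a round end at x -95. Template axes.
- template: loose dark-grey metal plate 8 mm thick, 110 mm (y) x about 86 mm (x), 0.42 kg, with a wavy far edge (+x) and a tongue at -x; at first flat on the worktop under the low shelf with only the tongue outside. Origin: middle of the plate's underside; x from the tongue toward the wavy edge, y left, z up out of the side with the bar.
- grip_bar: the grip bar, fixed to the template; origin at the middle of its foot.
- shelf: low shelf of bent steel sheet, fixed, at the right: 90 mm deep (x), 150 mm wide (y), roof underside 43 mm and top 46 mm above the worktop, open to the front. Origin on the worktop under its middle; -x is its front, which faces the robot.
- spacer_center (a point): centre of the loose steel spacer ring (52 mm outside, 34 mm bore, 14 mm thick, 0.09 kg) that hangs loosely over the left stud, its underside on the sloping face. z is its axis.
- spacer: the same ring; origin in the middle of its underside.
- fluid_bottle: small upright dropper bottle, blue and white, 35 mm in diameter, 94 mm high, loose, between post and shelf; origin under its foot. Right behind it stands a fixed toggle clamp, 245 mm high. The worktop at its right, toward the shelf and up to the front edge, is clear for at least 100 mm.
Things that resemble listed ones, but are neither listed nor needed, are in the scene too. Leave any red look-alike of the spacer alone.

How it is judged:
On the way, in this order (a step that is already met when the one before it is completed fails the run):
1. the template lies flat on the worktop, let go, its grip bar at least 50 mm in front of the shelf's roof (x of bar_center in the frame of shelf below -0.095 m and height (world z) of bar_center below 0.026 m and contact force between the fingers and template below 0.3 N and linear speed of template below 0.02 m/s), for 0.2 s.
2. the template is lifted by its grip bar (contact force between the fingers and grip_bar above 1 N and height (world z) of bar_center above 0.06 m), for 0.2 s.
At the end, for the whole second after the job is handed in: The template hangs still on the sloping face, both studs' necks at the upper ends of its slots (seats within 4 mm of home along the slope, underside within 4 mm of the face, parallel within 0.06 rad), and the spacer ring lies flat and still on the worktop (centre below 11 mm) (x of slot_left in the frame of slope_block between 0.016 and 0.024 m and y of slot_left in the frame of slope_block between 0.023 and 0.047 m and z of slot_left in the frame of slope_block between -0.002 and 0.004 m and x of slot_right in the frame of slope_block between 0.016 and 0.024 m and y of slot_right in the frame of slope_block between -0.047 and -0.023 m and z of slot_right in the frame of slope_block between -0.002 and 0.004 m and angle between the z axis of template and the z axis of slope_block, either way round below 0.06 rad and linear speed of each of template, spacer below 0.01 m/s and height (world z) of spacer_center below 0.011 m); the robot touches nothing.
It fails at once if the bottle is knocked over or pushed more than 30 mm (angle between fluid_bottle's own z axis and vertical above 0.35 rad or distance of fluid_bottle from where it was at the start of the episode above 0.03 m).
It also fails if it takes over 72 s, if anything falls off the work surface, if the arm or the gripper's body presses on something with over 40 N, if the wrist force passes 120 N, or if a joint passes its speed limit or range.

### The arm

A 7-joint arm with a two-finger parallel gripper is mounted at the origin on a cart in front of the work surface, level with it; the furniture and walls round the work are solid. World frame = base frame: x ahead of the robot, y to its left, z up, the work surface at z = 0. Lengths are in m, angles in rad, forces in N, time in s.
With the tool pointing down it reaches from about 0.35 to 0.9 m from the base axis. Payload 19.9 kg.
Tool frame: the origin (TCP) lies at the very end of the fingers, on their centre line; the grasp point (between the pads) lies 19 mm behind it (manip.hold_point_z is the distance from the TCP to the grasp point, in m); z points along the fingers, y is the line along which they close (so a half turn about z gives the same grasp; the last joint's range is limited). The gripper opens to 94 mm and grips with 3 to 60 N. Pads are 16 mm wide; open, the fingers measure 119 mm over their backs; the gripper's body (75 mm by 177 mm) begins 78 mm behind the grasp point.
Start: joints at [1.151, 0.417, -0.01, 1.614, 0.005, 1.111, -0.053], TCP at [0.231, -0.581, 0.205] pointing down, gripper open.
Joint ranges: [-2.81, 2.81], [-0.39, 2.02], [-1.27, 1.25], [0.06, 2.57], [-1.19, 4.33], [0.19, 2], [-2.82, 2.82]. Speed limits (rad/s): [1.89, 1.89, 2.39, 2.39, 3.01, 3.01, 3.01].

### API

Orientations are given as a rotation vector (axis times angle).
In Python, from bench import manip gives the robot as it stands.
- The arm moves only by the tool apply_moves, never from a script. Its argument "steps" is one flat list of numbers, 7 for each row, row after row: the shift along the world's x, y, z normalised to -1 to 1, where 1 is 0.05 m, then the turn, a rotation vector about the world's x, y, z normalised to -1 to 1, where 1 is 10 degrees, then the closure, from -1 (fully open) to 1 (shut). In form: [x, y, z, rx, ry, rz, gripper, x, y, z, rx, ry, rz, gripper, ...]. A call has 1 to 10 rows; each row shifts and turns the commanded pose from where the row before left it; what a row does not reach is not made up. A row lasts 1/8 s, in which the tool goes at most 62.5 mm and 10.7 degrees, less where a joint would pass 70% of its speed; a pose out of reach is approached as far as the arm can. A call with a number of a shift or a turn outside -1 to 1 is refused whole. A call with a gripper value outside its range is refused whole. The fingers move at their own pace and stop on an object; "newtons" is the grip in N (left out, the last holds). Time passes only in rows, so rows that do not move let the fingers close. It gives the time, the measured TCP pose, the force, the opening and the grip force at its end, in the units of the state.
- manip.state(): the state, without advancing time (a new reading comes with each control period).
- manip.read_camera(name): name is "scene" or "top" or "wrist"; returns a dict with "img" (384x512x3 uint8, red, green, blue), "z_map" (384x512 float32, m along the optical axis (not along the pixel's ray), 0 where there is no reading), "vertical_fov" (degrees; the focal length in pixels is half the picture's height over the tangent of half this angle, whatever the lens; pixels are square), "cx", "cy" (the principal point, pixels), "rvec" (rotation vector, rad) and "tvec" (3), from world to camera coordinates, as OpenCV has them. Camera axes: x right, y down, z forward; pixel columns grow to the right and rows downward; lengths in m; the calibration is good to about 2 mm. A picture is of the moment at which its call begins.
- manip.close_job(): hands the job in; it is judged then, once.
The state is a dict: "t": time; "joint_positions": joint angles; "qd": joint speeds; "tau": joint torques, N m; "tool_pos": TCP position; "tool_rot": TCP orientation; "contact_force": force on the tool from outside, world axes, zero at the start; "wrist_torque": the same for the moment, N m; "finger_gap": finger opening in m; "finger_force": force on a finger pad.
Only numpy, scipy, OpenCV 4.12 (cv2) and the standard library are available. Lean on these libraries where they do the work, as an engineer would, in place of code of your own. Each camera call takes 0.05 s, during which the arm holds its last target. There are 200 camera calls.

## Working session

There is one attempt and no reset: what is moved stays moved. The work goes in short steps, Python scripts to look and compute and a tool call to move; the robot and the scene stay as the last step left them, time stands still between calls to the robot, and variables do not carry over. Pictures are saved under pics/ and viewed, at most 10 in all, crops included, and the job is handed in when it is done.

Besides the shell and the picture viewer there is one more tool, called after "Request:" in YAML: its name, and indented under it one key for each argument. apply_moves: Moves the arm, as the interface text tells. Its arguments: {"type":"object","properties":{"steps":{"type":"array","items":{"type":"number"}},"newtons":{"type":"number"}},"required":["steps"]}

```bash
mkdir -p pics; ls
cat > h.py <<'E'
import numpy as np, cv2
from bench import manip
def cam(n):
    c=manip.read_camera(n); np.savez('last_'+n+'.npz',**c); return c
def load(n): return dict(np.load('last_'+n+'.npz'))
def f(c): return c['img'].shape[0]/2/np.tan(np.radians(float(c['vertical_fov']))/2)
def P(c,u,v,z=None,plane=None):
    """world point of pixel; depth from map, or intersect world z=plane"""
    R=cv2.Rodrigues(np.array(c['rvec'],float))[0]; t=np.array(c['tvec'],float).ravel()
    d=np.array([(u-c['cx'])/f(c),(v-c['cy'])/f(c),1.])
    if plane is not None:
        o=-R.T@t; w=R.T@d; return o+w*(plane-o[2])/w[2]
    z=c['z_map'][int(round(v)),int(round(u))] if z is None else z
    return R.T@(d*z-t)
def Q(c,p):
    R=cv2.Rodrigues(np.array(c['rvec'],float))[0]; q=R@np.array(p)+np.array(c['tvec']).ravel()
    return q[:2]/q[2]*f(c)+[c['cx'],c['cy']]
def cloud(c):
    R=cv2.Rodrigues(np.array(c['rvec'],float))[0]; t=np.array(c['tvec'],float).ravel()
    v,u=np.mgrid[:c['img'].shape[0],:c['img'].shape[1]]
    p=np.stack([(u-c['cx'])/f(c),(v-c['cy'])/f(c),np.ones(u.shape)],-1)*c['z_map'][...,None]
    return (p-t)@R
def save(c,name,box=None,s=1):
    i=c['img'][...,::-1]
    if box: i=i[box[1]:box[3],box[0]:box[2]]
    cv2.imwrite('pics/'+name,cv2.resize(i,None,fx=s,fy=s,interpolation=cv2.INTER_CUBIC))
E
python3 - <<'E'
from h import *
print(manip.state())
a=cam('top');b=cam('scene')
i=np.hstack([a['img'],b['img']])[...,::-1]
save(a,'top0.png',s=1.56);save(b,'scene0.png',s=1.56)
for c in(a,b):print(c['vertical_fov'],c['rvec'],c['tvec'])
E
```

```text
pics
{'t': 0.0, 'joint_positions': array([ 1.15148005,  0.41796576, -0.01034698,  1.61417457,  0.00472576,
        1.11066846, -0.05301768]), 'qd': array([-0.00117982, -0.00159531, -0.00060829,  0.00111819, -0.00049783,
       -0.00096594,  0.00126419]), 'tau': array([-4.24372309e-03, -8.51257038e+01,  6.37422055e-01, -4.25996840e+01,
       -4.87485621e-02,  1.83976645e-02,  1.34436532e-04]), 'tool_pos': array([ 0.2304268 , -0.58057431,  0.20483004]), 'tool_rot': array([-3.08456171e+00, -5.89798159e-01,  4.97129208e-04]), 'contact_force': array([-0.39610808, -0.15969337, -0.53862496]), 'wrist_torque': array([-0.00564596, -0.06940398,  0.01921108]), 'finger_force': 0.0, 'finger_gap': 0.09382035395030984}
50.753242741282314 [ 2.18630355 -2.16473822  0.12075766] [-0.13811526  0.53125394  1.34282939]
52.1147267419207 [ 0.62622213 -2.73429866  1.03233191] [0.41112969 0.30191405 0.91585866]
```

View pics/top0.png

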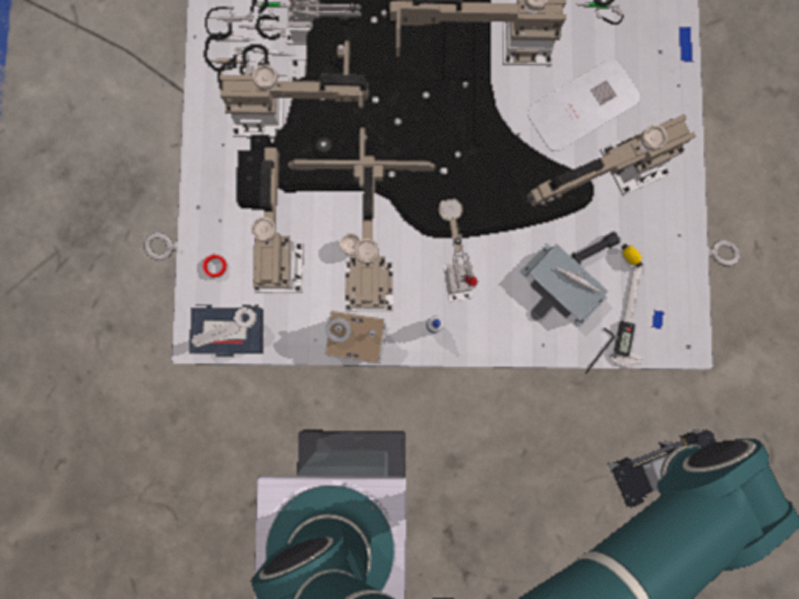

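View pics/scene0.png

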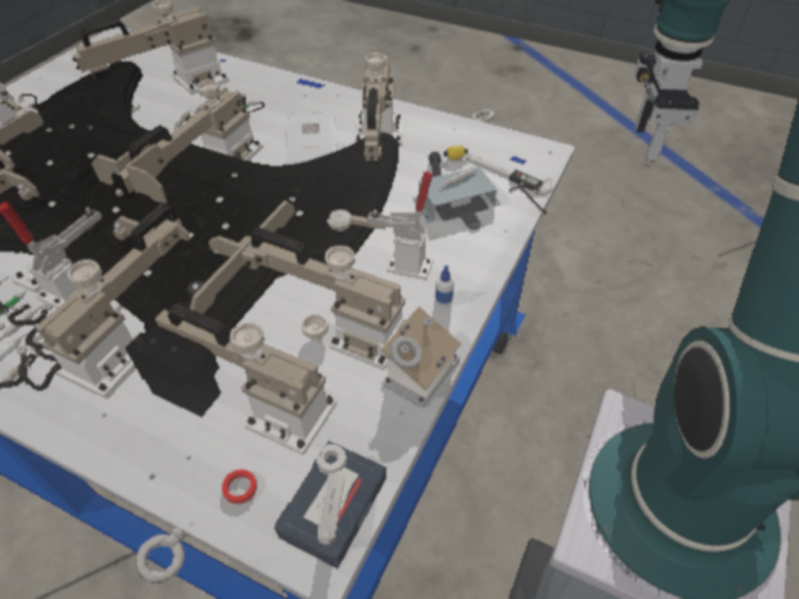

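Top picture (scale 1.56): post plate at about (355,337) with the ring on the left stud at (338,328), bottle (434,324), shelf (567,285) turned, tongue at (542,307), red look-alike ring (215,266). The scene view agrees. Coarse positions next.

Run:
```python
from h import *
a=load('top');np.set_printoptions(precision=4,suppress=True)
for n,u,v in [('bottle',434,324),('ring',338,328),('plate TL',329,313),('TR',385,319),('BL',327,356),('BR',380,362),('shL',537,243),('shTop',607,289),('shBot',577,323),('shLow',524,281),('tongue',541,308),('tend',533,316),('edgeL',180,362),('edgeR',705,367),('calip',623,340),('cl',470,281)]:
    print(n,P(a,u/1.56,v/1.56),P(a,u/1.56,v/1.56,plane=0.0))
pc=cloud(a)
# shelf roof points
m=(abs(pc[...,2]-.046)<.004)
x=pc[m]; 
vu=np.argwhere(m); s=(vu[:,1]>325)&(vu[:,1]<400)&(vu[:,0]>150)&(vu[:,0]<212)
r=cv2.minAreaRect(x[s][:,:2].astype(np.float32)*1000);print('shelf',s.sum(),r,cv2.boxPoints(r))
# sloping face
s=pc[200:232,208:248].reshape(-1,3); 
s=s[(s[:,2]>.03)&(s[:,2]<.12)]
A=np.c_[s[:,:2],np.ones(len(s))]
co=np.linalg.lstsq(A,s[:,2],rcond=None)[0]
for _ in range(5):
    k=abs(A@co-s[:,2])<.004; co=np.linalg.lstsq(A[k],s[k,2],rcond=None)[0]
n=np.array([-co[0],-co[1],1]);n/=np.linalg.norm(n);print('slope',co,n,np.degrees(np.arccos(n[2])),k.sum(), 'yaw',np.degrees(np.arctan2(-n[1],-n[0])))
r=cv2.minAreaRect(s[k][:,:2].astype(np.float32)*1000);print(r)
save(a,'top1.png',(195,140,425,250),3.4)
w=cam('wrist');print(w['tvec'],w['rvec'],w['vertical_fov'])
```

```text
bottle [ 0.4789 -0.2157  0.0802] [ 0.4839 -0.2217  0.    ]
ring [ 0.4675 -0.018   0.0999] [ 0.473  -0.0102  0.    ]
plate TL [0.5058 0.0102 0.0007] [0.5059 0.0102 0.    ]
TR [ 0.494  -0.1134 -0.0017] [ 0.4939 -0.1134  0.    ]
BL [0.4113 0.0126 0.0015] [0.4114 0.0128 0.    ]
BR [ 0.3994 -0.1035 -0.0019] [ 0.3994 -0.1035  0.    ]
shL [ 0.6669 -0.4507  0.0052] [ 0.6679 -0.452   0.    ]
shTop [ 0.5656 -0.6063  0.0015] [ 0.5658 -0.6068  0.    ]
shBot [ 0.4891 -0.5372  0.0039] [ 0.4893 -0.5383  0.    ]
shLow [ 0.5808 -0.4203  0.0071] [ 0.5818 -0.4218  0.    ]
tongue [ 0.5213 -0.4575  0.0058] [ 0.5218 -0.4589  0.    ]
tend [ 0.5032 -0.439   0.0084] [ 0.5039 -0.4409  0.    ]
edgeL [0.3953 0.3329 0.0004] [0.3953 0.333  0.    ]
edgeR [ 0.3951 -0.8175  0.0037] [ 0.3951 -0.8194  0.    ]
calip [ 0.4523 -0.6352  0.0116] [ 0.4527 -0.6396  0.    ]
cl [ 0.5492 -0.2704  0.2355] [ 0.5804 -0.3015  0.    ]
shelf 891 ((575.4375, -506.0544738769531), (149.57017517089844, 90.65966796875), 46.8962516784668) [[ 491.2391 -529.6815]
 [ 557.4314 -591.6312]
 [ 659.6359 -482.4274]
 [ 593.4436 -420.4777]]
slope [ 0.4594 -0.0717 -0.135 ] [-0.4166  0.065   0.9068] 24.93745551519271 690 yaw -8.869968405656884
((451.3240661621094, -49.661102294921875), (111.85770416259766, 89.82328796386719), 82.19278717041016)
[-0.6244 -0.0297  0.392 ] [-2.3941  1.625   0.2366] 71.96713320556736
```

View pics/top1.png

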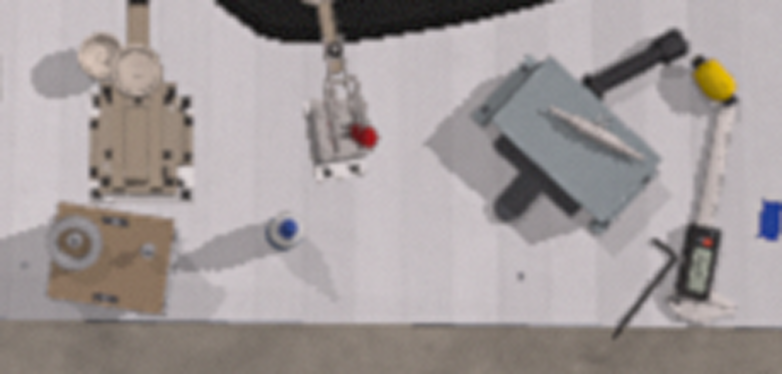

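Crop (3.4x from (195,140)): ring centre (72,243), right stud head (148,250), bottle (285,230), tongue from (545,165) to tip (503,215), shelf corners (545,57), (660,160), (597,232), (487,110). Now a planner that prints the row numbers; first goal is a hover near the tongue.

```bash
cat >> h.py <<'E'
from scipy.spatial.transform import Rotation as Rn
def down(psi): # tool x at yaw psi (deg), z down
    p=np.radians(psi); return np.array([[np.cos(p),np.sin(p),0],[np.sin(p),-np.cos(p),0],[0,0,-1]])
def face(psi,tilt=25.): # tool z = -face normal, tool x up the slope with yaw psi
    p,t=np.radians([psi,tilt]); x=np.array([np.cos(p)*np.cos(t),np.sin(p)*np.cos(t),np.sin(t)])
    n=np.array([-np.cos(p)*np.sin(t),-np.sin(p)*np.sin(t),np.cos(t)]); return np.c_[x,np.cross(-n,x),-n]
def pose():
    s=manip.state(); return s['tool_pos'],Rn.from_rotvec(s['tool_rot']).as_matrix()
def plan(p,R,frm=None):
    p0,R0=frm or pose(); d=(np.array(p)-p0)/.05; w=np.degrees(Rn.from_matrix(R@R0.T).as_rotvec())/10
    n=max(1,np.ceil(max(np.linalg.norm(d),np.linalg.norm(w))))
    print('n>=',n,'total shift',d.round(3),'turn',w.round(3),'| per row',(d/n).round(3),(w/n).round(3)); return p,R
np.set_printoptions(precision=4,suppress=True)
E
python3 - <<'E'
from h import *
w=load('wrist');p,R=pose()
Rc=cv2.Rodrigues(w['rvec'])[0];o=-Rc.T@w['tvec'].ravel()
print('cam in tool',R.T@(o-p),'view',R.T@Rc[2],'right',R.T@Rc[0])
a=plan((0.46,-0.40,0.18),down(-43))
E
```

```text
cam in tool [ 0.0834 -0.0003 -0.179 ] view [-0.2847  0.0007  0.9586] right [ 0.0003  1.     -0.0006]
n>= 7.0 total shift [ 4.592  3.613 -0.5  ] turn [-0.005  0.001 -6.465] | per row [ 0.656  0.516 -0.071] [-0.001  0.    -0.924]
```

Run:
```python
from h import *
plan((0.45,-0.39,0.18),down(137))
```

```text
n>= 12.0 total shift [ 4.392  3.813 -0.5  ] turn [-0.001 -0.006 11.535] | per row [ 0.366  0.318 -0.042] [-0.    -0.001  0.961]
```

Request:
apply_moves:
  steps: [0.44, 0.38, -0.05, 0, 0, 1, -1, 0.44, 0.38, -0.05, 0, 0, 1, -1, 0.44, 0.38, -0.05, 0, 0, 1, -1, 0.44, 0.38, -0.05, 0, 0, 1, -1, 0.44, 0.38, -0.05, 0, 0, 1, -1, 0.44, 0.38, -0.05, 0, 0, 1, -1, 0.44, 0.38, -0.05, 0, 0, 1, -1, 0.44, 0.38, -0.05, 0, 0, 1, -1, 0.44, 0.38, -0.05, 0, 0, 1, -1, 0.44, 0.38, -0.05, 0, 0, 1, -1]
  newtons: 40

```text
t: 1.4
tool_pos: [0.4511, -0.3902, 0.1802]
tool_rot: [-1.524, -2.747, 0.0]
contact_force: [-0.9, -0.1, 0.8]
finger_gap: 0.0939
finger_force: 0.0
```

Request:
apply_moves:
  steps: [0, 0, 0, 0, 0, 0.8, -1, 0, 0, 0, 0, 0, 0.73, -1, 0, 0, 0, 0, 0, 0, -1]

```text
t: 1.78
tool_pos: [0.4504, -0.3909, 0.1802]
tool_rot: [-1.154, -2.922, -0.0]
contact_force: [0.6, 0.7, 0.4]
finger_gap: 0.0938
finger_force: 0.0
```

Run:
```python
from h import *
w=cam('wrist');save(w,'w1.png',s=1.56);s=manip.state();print(s['t'],s['joint_positions'],s['contact_force']);p,R=pose();print(p,R)
```

```text
1.825 [ 1.0408  0.4334 -0.4913  1.7     0.2282  1.0658  1.293 ] [0.1145 0.4047 0.5762]
[ 0.4504 -0.3909  0.1802] [[-0.7285  0.685  -0.0002]
 [ 0.685   0.7285  0.0003]
 [ 0.0003  0.0001 -1.    ]]
```

View pics/w1.png

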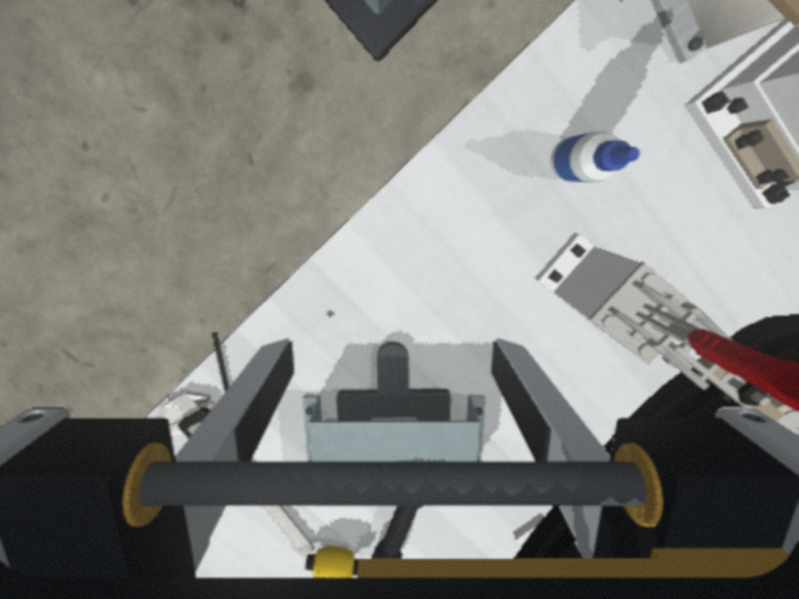

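Wrist view: tongue tip at (393,341), sides at u≈377/409 down to the plate edge (338,391)–(450,389); the tongue is nearly aligned with the tool, shelf front edge at v≈421.

Run:
```python
from h import *
w=load('wrist')
g=lambda u,v,z:P(w,u/1.56,v/1.56,plane=z)
tip=g(393,341,.008);print('tip',tip)
a,b=g(338,391,.008),g(450,389,.008);print(a,b,np.linalg.norm(a-b),'edge yaw',np.degrees(np.arctan2(*(b-a)[1::-1])))
m0,m1=g(377,386,.008),g(409,386,.008);m=(m0+m1)/2;print('w',np.linalg.norm(m1-m0),m,'axis yaw',np.degrees(np.arctan2(*(m-tip)[1::-1])))
a,b=g(308,421,.046),g(481,423,.046);print(a,b,'shelf front mid',(a+b)/2,np.degrees(np.arctan2(*(b-a)[1::-1])))
save(w,'w1c.png',(185,205,325,305),5.7)
```

```text
tip [ 0.4981 -0.4341  0.008 ]
[ 0.4998 -0.5075  0.008 ] [ 0.5711 -0.4281  0.008 ] 0.10673640913827138 edge yaw 48.087040915891926
w 0.030397023844589643 [ 0.5317 -0.4656  0.008 ] axis yaw -43.0458863482846
[ 0.4907 -0.5286  0.046 ] [ 0.5951 -0.4198  0.046 ] shelf front mid [ 0.5429 -0.4742  0.046 ] 46.187399754904305
```

View pics/w1c.png

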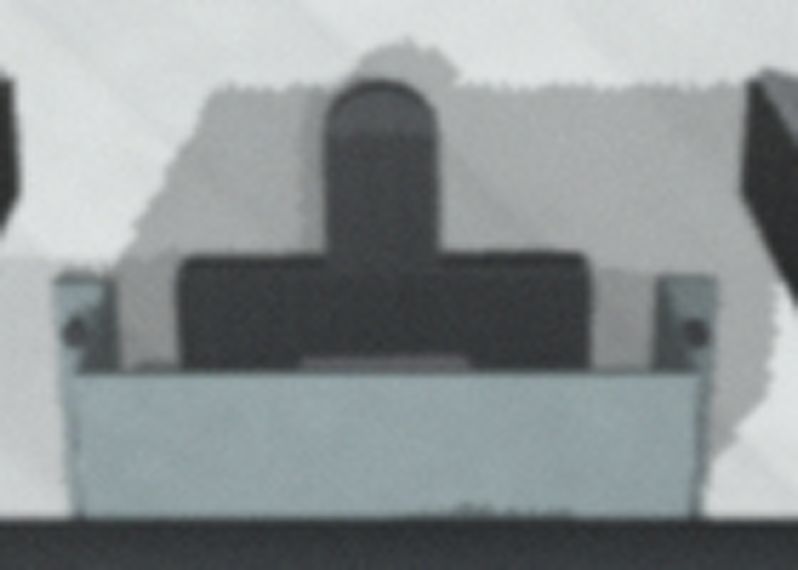

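Request:
apply_moves:
  steps: [0.415, -0.378, -0.8, 0, 0, 0, -1, 0.415, -0.378, -0.8, 0, 0, 0, -1, 0.415, -0.378, -0.8, 0, 0, 0, -1, 0, 0, -0.8, 0, 0, 0, -1, 0, 0, -0.34, 0, 0, 0, -1, 0, 0, 0, 0, 0, 0, 1, 0, 0, 0, 0, 0, 0, 1, 0, 0, 0, 0, 0, 0, 1, 0, 0, 0, 0, 0, 0, 1, 0, 0, 0, 0, 0, 0, 1]

```text
t: 3.08
tool_pos: [0.5128, -0.4477, 0.0037]
tool_rot: [1.153, 2.922, -0.0]
contact_force: [-0.1, -0.3, 0.3]
finger_gap: 0.0477
finger_force: 0.0
```

Request:
apply_moves:
  steps: [0, 0, 0, 0, 0, 0, 1, 0, 0, 0, 0, 0, 0, 1, 0, 0, 0, 0, 0, 0, 1, 0, 0, 0, 0, 0, 0, 1, 0, 0, 0, 0, 0, 0, 1]

```text
t: 3.7
tool_pos: [0.5127, -0.4477, 0.0034]
tool_rot: [-1.153, -2.922, 0.0]
contact_force: [-1.4, -0.3, 1.8]
finger_gap: 0.029
finger_force: 40.0
```

Request:
apply_moves:
  steps: [-0.1, 0.093, 0, 0, 0, 0, 1, -0.2, 0.187, 0, 0, 0, 0, 1, -0.25, 0.234, 0, 0, 0, 0, 1, -0.25, 0.234, 0, 0, 0, 0, 1, -0.25, 0.234, 0, 0, 0, 0, 1, -0.25, 0.234, 0, 0, 0, 0, 1, -0.2, 0.187, 0, 0, 0, 0, 1, -0.1, 0.093, 0, 0, 0, 0, 1, 0, 0, 0, 0, 0, 0, 1]

```text
t: 4.82
tool_pos: [0.4324, -0.3725, 0.0034]
tool_rot: [-1.152, -2.922, -0.0]
contact_force: [-1.7, 2.5, 1.2]
finger_gap: 0.0292
finger_force: 40.0
```

Request:
apply_moves:
  steps: [0, 0, 0, 0, 0, 0, -1, 0, 0, 0, 0, 0, 0, -1, 0, 0, 0, 0, 0, 0, -1, 0, 0, 0, 0, 0, 0, -1, 0, 0, 0.3, 0, 0, 0, -1, 0, 0, 0.8, 0, 0, 0, -1, 0, 0, 1, 0, 0, 0, -1, 0, 0, 1, 0, 0, 0, -1, 0, 0, 1, 0, 0, 0, -1, 0, 0, 1, 0, 0, 0, -1]

```text
t: 6.08
tool_pos: [0.4326, -0.3724, 0.2613]
tool_rot: [1.152, 2.922, -0.001]
contact_force: [0.9, -0.5, 0.1]
finger_gap: 0.094
finger_force: 0.0
```

Run:
```python
from h import *
t=np.array([.451,-.050]); p,R=pose(); print(p)
S=face(-9); S=np.c_[-S[:,0],-S[:,1],S[:,2]]   # tool x down the slope
n=-S[:,2]
plan(np.array([.4513,-.0497,.075])+.16*n,S)
```

```text
[ 0.4326 -0.3724  0.2613]
n>= 7.0 total shift [-0.962  6.666 -0.826] turn [-1.109 -2.275  3.348] | per row [-0.137  0.952 -0.118] [-0.158 -0.325  0.478]
```

Request:
apply_moves:
  steps: [-0.14, 0.833, 0, -0.139, -0.284, 0.418, -1, -0.14, 0.833, 0, -0.139, -0.284, 0.418, -1, -0.14, 0.833, 0, -0.139, -0.284, 0.418, -1, -0.14, 0.833, 0, -0.139, -0.284, 0.418, -1, -0.1, 0.833, -0.2, -0.139, -0.284, 0.418, -1, -0.1, 0.833, -0.2, -0.139, -0.284, 0.418, -1, -0.1, 0.833, -0.2, -0.139, -0.284, 0.418, -1, -0.1, 0.833, -0.23, -0.139, -0.284, 0.418, -1, 0, 0, 0, 0, 0, 0, -1, 0, 0, 0, 0, 0, 0, -1]

```text
t: 7.32
tool_pos: [0.3851, -0.0397, 0.2177]
tool_rot: [0.213, 2.698, -0.049]
contact_force: [0.5, -0.7, 0.1]
finger_gap: 0.0942
finger_force: 0.0
```

Run:
```python
from h import *
w=cam('wrist');save(w,'w2.png',s=1.56);s=manip.state();print(s['t'],s['joint_positions'],s['contact_force']);p,R=pose();print(p);print(R)
```

```text
7.375 [ 0.8626 -0.3817 -0.7079  2.4172 -0.4157  0.6125  1.8417] [-0.1431 -0.296   0.4477]
[ 0.3853 -0.04    0.2177]
[[-0.895   0.1583  0.417 ]
 [ 0.1432  0.9874 -0.0675]
 [-0.4224 -0.0007 -0.9064]]
```

View pics/w2.png

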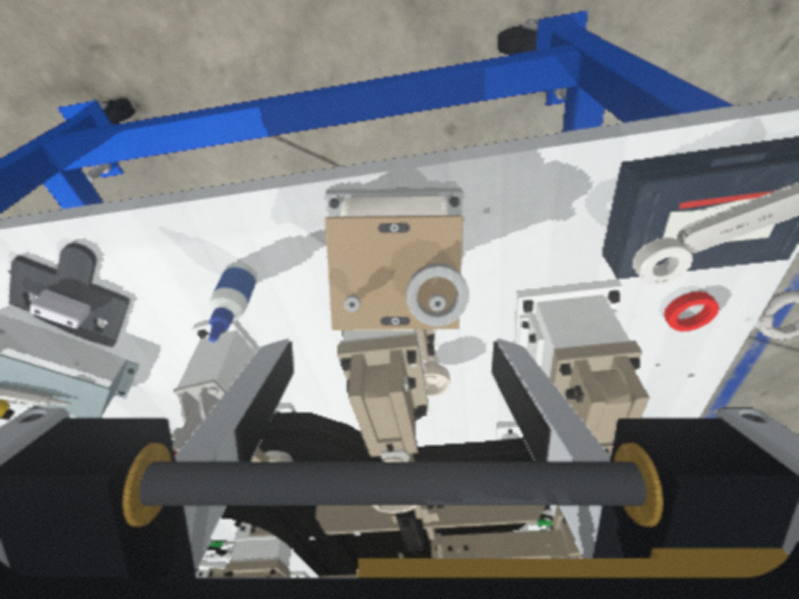

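Wrist view over the post: plate corners about (328,217),(461,217),(331,328),(459,327); right stud head (352,304), left stud (437,303), ring (437,296). Enlarged crop to be exact.

Run:
```python
from h import *
w=load('wrist');save(w,'w2c.png',(204,130,304,220),8)
```

```text
(no output)
```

View pics/w2c.png

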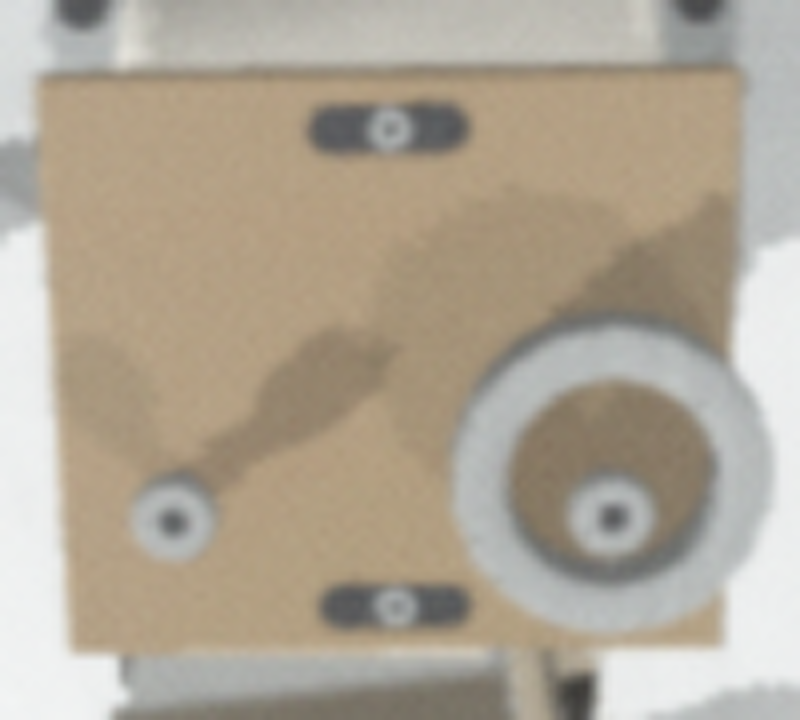

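Crop (8x from (204,130)): right stud head centre (173,521), left (612,516); ring's top circle spans u 453–773, v 318–632, centre (613,475). Plate corners (40,72),(742,70),(72,652),(722,645).

```bash
cat >> h.py <<'E'
def ray(c,u,v,p0,n):
    R=cv2.Rodrigues(np.array(c['rvec'],float))[0]; o=-R.T@np.array(c['tvec'],float).ravel()
    w=R.T@np.array([(u-c['cx'])/f(c),(v-c['cy'])/f(c),1.]); return o+w*(n@(p0-o))/(n@w)
E
python3 - <<'E'
from h import *
w=load('wrist');k=lambda u,v:((u+.5)/8-.5+204,(v+.5)/8-.5+130)
pc=cloud(w);s=pc[141:178,212:254].reshape(-1,3)
c=s.mean(0);n=np.linalg.svd(s-c)[2][2];n*=np.sign(n[2]);print('wrist depth: n',n,'tilt',np.degrees(np.arccos(n[2])),'yaw',np.degrees(np.arctan2(-n[1],-n[0])),'res',abs((s-c)@n).max())
C=[ray(w,*k(*q),c,n) for q in [(40,72),(742,70),(742-20,645),(72,652)]]
for q in C:print(q)
o=np.mean(C,0);print('centre',o,[np.linalg.norm(C[i]-C[i-1]) for i in range(4)])
e=[C[0]-C[1],C[3]-C[2]]; print('y yaw',[np.degrees(np.arctan2(*(-x)[1::-1])) for x in e])
r=ray(w,*k(173,521),c+.0152*n,n);l=ray(w,*k(612,516),c+.0152*n,n);print('studs R,L',r,l,np.linalg.norm(l-r),'yaw',np.degrees(np.arctan2(*(l-r)[1::-1])))
m=(l+r)/2-.0152*n;print('mid foot',m)
ring=ray(w,*k(613,475),c+.014*n,n)-.014*n;print('ring base',ring)
a=[P(w,*k(*q)) for q in [(173,505),(612,500)]];print('depth heads',[(x-c)@n for x in a])
E
```

```text
wrist depth: n [ 0.6377 -0.1353  0.7584] tilt 40.68104723400863 yaw 168.02081240513945 res 0.08393030864410646
[ 0.3629 -0.0786  0.1164]
[0.371  0.006  0.1247]
[ 1.1872  0.0416 -0.5552]
[ 1.3732 -0.4425 -0.798 ]
centre [ 0.8236 -0.1184 -0.278 ] [np.float64(1.4104348225440038), np.float64(0.08543079683096218), np.float64(1.062854747208349), np.float64(0.5726248681067169)]
y yaw [np.float64(84.49553492966602), np.float64(111.01532201020655)]
studs R,L [ 0.6298 -0.1392 -0.0988] [ 0.6164 -0.0154 -0.0654] 0.12884916263931634 yaw 96.18616190151111
mid foot [ 0.6134 -0.0752 -0.0936]
ring base [ 0.5551 -0.0122 -0.0333]
depth heads [np.float64(0.04319549735554833), np.float64(0.039810151086003526)]
```

```bash
cat > m.py <<'E'
from h import *
w=load('wrist');k=lambda u,v:((u+.5)/8-.5+204,(v+.5)/8-.5+130)
pc=cloud(w);s=pc[141:178,212:254].reshape(-1,3);s=s[(s[:,2]>.03)&(s[:,2]<.12)];print(len(s))
for _ in range(6):
    c=s.mean(0);n=np.linalg.svd(s-c)[2][2];n*=np.sign(n[2]);d=abs((s-c)@n);s=s[d<max(.002,np.median(d)*2.5)]
print(len(s),'n',n,'tilt',np.degrees(np.arccos(n[2])),'yaw',np.degrees(np.arctan2(-n[1],-n[0])),'res',d.max())
def go(c,n):
    C=[ray(w,*k(*q),c,n) for q in [(40,72),(742,70),(722,645),(72,652)]]
    o=np.mean(C,0);print('centre',o,[round(np.linalg.norm(C[i]-C[i-1]),4) for i in range(4)])
    e=[C[0]-C[1],C[3]-C[2]]; print('y yaw',[np.degrees(np.arctan2(*(-x)[1::-1])) for x in e])
    r=ray(w,*k(173,521),c+.0152*n,n);l=ray(w,*k(612,516),c+.0152*n,n);print('studs R,L',r,l,np.linalg.norm(l-r),'yaw',np.degrees(np.arctan2(*(l-r)[1::-1])))
    m=(l+r)/2-.0152*n;print('mid foot',m)
    print('ring base',ray(w,*k(613,475),c+.014*n,n)-.014*n)
go(c,n)
n=-face(-9)[:,2]; go(c,n)
print([(P(w,*k(*q))-c)@n for q in [(173,505),(612,500),(613,340)]])
E
python3 m.py
```

```text
1550
1538 n [-0.4163  0.0611  0.9072] tilt 24.88529268147523 yaw -8.35315368770032 res 0.0019852673366502075
centre [ 0.4492 -0.0478  0.0746] [np.float64(0.0973), np.float64(0.11), np.float64(0.0961), np.float64(0.1103)]
y yaw [np.float64(81.30833658850926), np.float64(81.8637038933597)]
studs R,L [ 0.4562 -0.0845  0.097 ] [ 0.4661 -0.0154  0.0969] 0.06984631287021607 yaw 81.8618029213674
mid foot [ 0.4674 -0.0509  0.0831]
ring base [ 0.4666 -0.0153  0.0804]
centre [ 0.4493 -0.0478  0.0745] [np.float64(0.0972), np.float64(0.1101), np.float64(0.0962), np.float64(0.1103)]
y yaw [np.float64(81.16910480583925), np.float64(81.65246265802111)]
studs R,L [ 0.4561 -0.0845  0.0971] [ 0.4662 -0.0154  0.0967] 0.06985312579224365 yaw 81.6676519184785
mid foot [ 0.4675 -0.0509  0.0831]
ring base [ 0.4668 -0.0154  0.0802]
[np.float64(0.0158950808424762), np.float64(0.014303293337018092), np.float64(0.014311423567792268)]
```

```bash
cat >> h.py <<'E'
def faceF(psi=-8.4,tilt=25.):
    S=face(psi,tilt); return np.c_[-S[:,0],-S[:,1],S[:,2]]
E
python3 - <<'E'
from h import *
S=faceF();n=-S[:,2];r=np.array([.4666,-.0153,.0803])
a=plan(r+.045*n,S); plan(r+.0035*n,S,a); print('n in units per 50mm',n)
E
```

```text
n>= 3.0 total shift [ 1.25   0.55  -1.933] turn [ 0.004 -0.002  0.071] | per row [ 0.417  0.183 -0.644] [ 0.001 -0.001  0.024]
n>= 1 total shift [ 0.347 -0.051 -0.752] turn [0. 0. 0.] | per row [ 0.347 -0.051 -0.752] [0. 0. 0.]
n in units per 50mm [-0.4181  0.0617  0.9063]
```

Request:
apply_moves:
  steps: [0.313, 0.138, -0.483, 0, 0, 0.07, -0.4, 0.313, 0.138, -0.483, 0, 0, 0, -0.4, 0.312, 0.137, -0.483, 0, 0, 0, -0.4, 0.312, 0.137, -0.484, 0, 0, 0, -0.4, 0, 0, 0, 0, 0, 0, -0.4, 0.174, -0.026, -0.376, 0, 0, 0, -0.4, 0.173, -0.025, -0.376, 0, 0, 0, -0.4, 0, 0, 0, 0, 0, 0, 1, 0, 0, 0, 0, 0, 0, 1, 0, 0, 0, 0, 0, 0, 1]
  newtons: 20

```text
t: 8.62
tool_pos: [0.4364, -0.0269, 0.1112]
tool_rot: [0.207, 2.731, -0.071]
contact_force: [0.8, -0.0, -0.4]
finger_gap: 0.0392
finger_force: 0.0
```

Run:
```python
from h import *
S=faceF();n=-S[:,2];r=np.array([.4666,-.0153,.0803]);p,R=pose()
print('in face frame (down,right,height)',(p-r)@S*[1,1,-1]*1000,manip.state()['joint_positions'],manip.state()['contact_force'])
plan(r+.045*n,S)
```

```text
in face frame (down,right,height) [ 12.5057 -15.9014  39.891 ] [ 1.0127  0.1329 -1.138   2.4199  0.7333  0.3585  0.6682] [ 0.8112 -0.0363 -0.4135]
n>= 1 total shift [0.228 0.288 0.198] turn [ 0.085 -0.199  0.05 ] | per row [0.228 0.288 0.198] [ 0.085 -0.199  0.05 ]
```

Request:
apply_moves:
  steps: [0.114, 0.144, 0.1, 0.04, -0.1, 0.025, -0.4, 0.114, 0.144, 0.1, 0.04, -0.1, 0.025, -0.4, 0, 0, 0, 0, 0, 0, -0.4, 0, 0, 0, 0, 0, 0, -0.4, 0, 0, 0, 0, 0, 0, -0.4]

```text
t: 9.25
tool_pos: [0.4477, -0.0123, 0.1204]
tool_rot: [0.198, 2.699, -0.044]
contact_force: [-0.9, -0.0, 0.2]
finger_gap: 0.0658
finger_force: 0.0
```

Run:
```python
from h import *
S=faceF();n=-S[:,2];r=np.array([.4666,-.0153,.0803]);p,R=pose()
print('in face frame (down,right,height)',(p-r)@S*[1,1,-1]*1000,manip.state()['joint_positions'],manip.state()['finger_gap'])
plan(r+.045*n,S);plan(r+.0035*n,S)
```

```text
in face frame (down,right,height) [ 0.4013  0.1884 44.3973] [ 1.005   0.1162 -1.1526  2.4137  0.7244  0.333   0.6532] 0.06579918849174911
n>= 1 total shift [ 0.002 -0.004  0.014] turn [-0.    -0.003 -0.002] | per row [ 0.002 -0.004  0.014] [-0.    -0.003 -0.002]
n>= 1 total shift [ 0.349 -0.055 -0.738] turn [-0.    -0.003 -0.002] | per row [ 0.349 -0.055 -0.738] [-0.    -0.003 -0.002]
```

Request:
apply_moves:
  steps: [0.116, -0.018, -0.246, 0, 0, 0, -0.4, 0.116, -0.018, -0.246, 0, 0, 0, -0.4, 0.117, -0.019, -0.246, 0, 0, 0, -0.4, 0, 0, 0, 0, 0, 0, -0.4]

```text
t: 9.75
tool_pos: [0.4649, -0.0144, 0.0828]
tool_rot: [0.197, 2.701, -0.042]
contact_force: [0.7, 1.0, 0.1]
finger_gap: 0.0659
finger_force: 0.0
```

Run:
```python
from h import *
S=faceF();n=-S[:,2];r=np.array([.4666,-.0153,.0803]);p,R=pose()
print('in face frame (down,right,height)',(p-r)@S*[1,1,-1]*1000,manip.state()['joint_positions'],manip.state()['finger_gap'])
plan(r+.0035*n,S)
```

```text
in face frame (down,right,height) [0.5268 0.6534 3.0568] [ 0.7376  0.2519 -0.9086  2.4096  1.1533  0.3343  0.2483] 0.06588876196510249
n>= 1 total shift [ 0.004 -0.014  0.012] turn [-0.005 -0.011 -0.008] | per row [ 0.004 -0.014  0.012] [-0.005 -0.011 -0.008]
```

Request:
apply_moves:
  steps: [0, 0, 0, 0, 0, 0, 1, 0, 0, 0, 0, 0, 0, 1, 0, 0, 0, 0, 0, 0, 1, 0, 0, 0, 0, 0, 0, 1, -0.1, 0.015, 0.218, 0, 0, 0, 1, -0.1, 0.015, 0.218, 0, 0, 0, 1, -0.1, 0.015, 0.218, 0, 0, 0, 1, -0.05, 0, 0.25, 0, 0, 0, 1, 0, 0, 0.25, 0, 0, 0, 1, 0, 0, 0, 0, 0, 0, 1]

```text
t: 11.0
tool_pos: [0.4481, -0.0137, 0.1419]
tool_rot: [0.199, 2.697, -0.047]
contact_force: [-0.4, 0.6, 0.0]
finger_gap: 0.0517
finger_force: 20.0
```

Run:
```python
from h import *
print(pose()[0],manip.state()['joint_positions'])
plan((0.35,-0.1,0.19),down(160)); plan((0.45,-0.325,0.19),down(171.6))
```

```text
[ 0.4481 -0.0137  0.1419] [ 1.1307  0.0224 -1.2346  2.3927  0.3901  0.339   0.9815]
n>= 3.0 total shift [-1.962 -1.726  0.961] turn [ 0.629  2.433 -1.136] | per row [-0.654 -0.575  0.32 ] [ 0.21   0.811 -0.379]
n>= 7.0 total shift [ 0.038 -6.226  0.961] turn [0.379 2.48  0.005] | per row [ 0.005 -0.889  0.137] [0.054 0.354 0.001]
```

Request:
apply_moves:
  steps: [-0.1, -0.2, 0.2, 0.04, 0.25, 0, 1, -0.1, -0.5, 0.1, 0.04, 0.25, 0, 1, -0.05, -0.7, 0, 0.04, 0.25, 0, 1, 0, -0.7, 0, 0.04, 0.25, 0, 1, 0, -0.7, 0, 0.04, 0.25, 0, 1, 0, -0.7, 0, 0.04, 0.25, 0, 1, 0, -0.7, 0, 0.04, 0.25, 0, 1, 0, -0.7, 0, 0.04, 0.25, 0, 1, 0, -0.7, 0, 0.04, 0.25, 0, 1, 0, -0.6, 0, 0.02, 0.23, 0, 1]

```text
t: 12.25
tool_pos: [0.4346, -0.325, 0.1541]
tool_rot: [-0.235, -3.129, 0.003]
contact_force: [-0.3, 0.6, -0.9]
finger_gap: 0.0521
finger_force: 20.0
```

Run:
```python
from h import *
print(pose()[0],manip.state()['joint_positions'])
plan((0.445,-0.33,0.03),down(171.6)); plan((0.445,-0.33,0.0045),down(171.6))
```

```text
[ 0.4346 -0.325   0.1541] [ 1.2643  0.4599 -0.861   1.8471  0.4091  1.0243  1.6559]
n>= 3.0 total shift [ 0.208 -0.099 -2.482] turn [ 0.01  -0.024  0.02 ] | per row [ 0.069 -0.033 -0.827] [ 0.003 -0.008  0.007]
n>= 4.0 total shift [ 0.208 -0.099 -2.992] turn [ 0.01  -0.024  0.02 ] | per row [ 0.052 -0.025 -0.748] [ 0.002 -0.006  0.005]
```

Request:
apply_moves:
  steps: [0.102, 0.05, -0.5, 0, 0, 0.5, 1, 0.102, 0.05, -0.5, 0, 0, 0.5, 1, 0.102, 0.05, -0.5, 0, 0, 0.5, 1, 0.102, 0.05, -0.5, 0, 0, 0.5, 1, 0, 0, -0.55, 0, 0, 0, 1, 0, 0, -0.3, 0, 0, 0, 1, 0, 0, -0.16, 0, 0, 0, 1, 0, 0, 0, 0, 0, 0, 1]

```text
t: 13.25
tool_pos: [0.4559, -0.3127, 0.0051]
tool_rot: [0.316, -3.125, -0.001]
contact_force: [-0.7, 0.3, -0.5]
finger_gap: 0.0516
finger_force: 20.0
```

Request:
apply_moves:
  steps: [0, 0, -0.03, 0, 0, 0, 1, 0, 0, 0, 0, 0, 0, -0.35, 0, 0, 0, 0, 0, 0, -0.35, 0, 0, 0, 0, 0, 0, -0.35, 0, 0, 0.2, 0, 0, 0, -0.35, 0, 0, 0.8, 0, 0, 0, -0.35, 0, 0, 1, 0, 0, 0, -0.35, 0, 0, 1, 0, 0, 0, -0.6, 0, 0, 1, 0, 0, 0, -1]

```text
t: 14.38
tool_pos: [0.4557, -0.3122, 0.2061]
tool_rot: [-0.317, 3.125, 0.002]
contact_force: [0.2, -0.6, 0.5]
finger_gap: 0.08
finger_force: 0.0
```

Run:
```python
from h import *
print(manip.state()['joint_positions'])
plan((0.45,-0.385,0.21),down(137))
```

```text
[ 1.3103  0.4502 -0.9837  1.7717  0.4084  1.1418  1.9708]
n>= 6.0 total shift [-0.115 -1.456  0.079] turn [-0.005  0.004 -5.459] | per row [-0.019 -0.243  0.013] [-0.001  0.001 -0.91 ]
```

Request:
apply_moves:
  steps: [0, -0.25, 0.02, 0, 0, -0.91, -1, 0, -0.25, 0.02, 0, 0, -0.91, -1, 0, -0.25, 0.02, 0, 0, -0.91, -1, -0.05, -0.25, 0.02, 0, 0, -0.91, -1, -0.05, -0.25, 0, 0, 0, -0.91, -1, 0, -0.2, 0, 0, 0, -0.91, -1, 0, 0, 0, 0, 0, 0, -1]

```text
t: 15.25
tool_pos: [0.4509, -0.3852, 0.2083]
tool_rot: [1.152, 2.922, 0.002]
contact_force: [-0.0, 0.0, 0.3]
finger_gap: 0.0943
finger_force: 0.0
```

Run:
```python
from h import *
w=cam('wrist');save(w,'w3.png',(150,110,390,290),3.3);print(pose(),manip.state()['joint_positions'])
```

```text
(array([ 0.451 , -0.3847,  0.2082]), array([[-0.7334,  0.6798,  0.0014],
       [ 0.6798,  0.7334,  0.0007],
       [-0.0006,  0.0014, -1.    ]])) [ 1.2142  0.4496 -0.738   1.6756  0.3258  1.1429  1.2123]
```

View pics/w3.png

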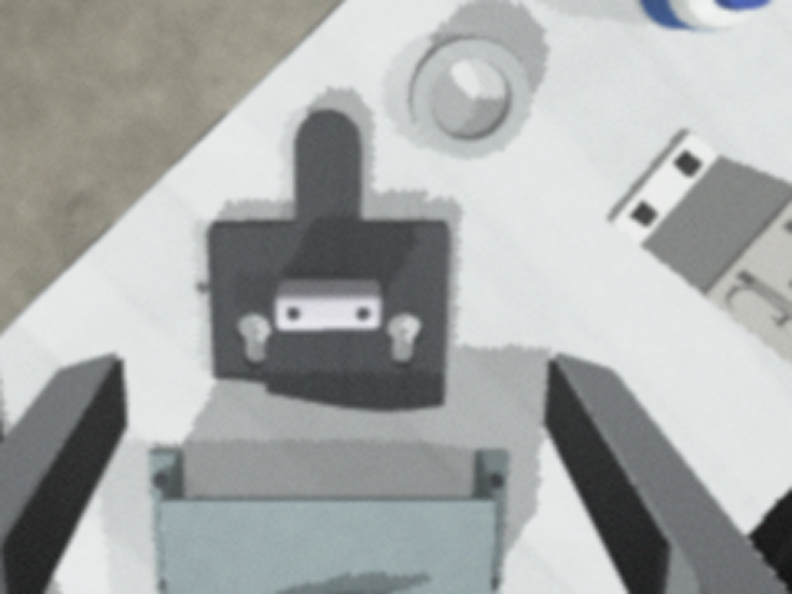

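Crop (3.3x from (150,110)): ring lies flat at (469,97); bar top corners (276,297),(382,297),(381,329),(277,331); keyhole round holes (255,326),(404,328), slot ends near (254,357),(404,356); tongue tip (329,110).

Run:
```python
from h import *
w=load('wrist');g=lambda u,v,z:P(w,(u+.5)/3.3-.5+150,(v+.5)/3.3-.5+110,plane=z)
yaw=lambda d:np.degrees(np.arctan2(d[1],d[0]))
b=np.array([g(*q,.034) for q in [(276,297),(382,297),(381,329),(277,331)]]);print('bar',b.mean(0),yaw(b[1]-b[0]),yaw(b[2]-b[3]),np.linalg.norm(b[1]-b[0]),np.linalg.norm(b[3]-b[0]))
h1,h2=g(255,326,.008),g(404,328,.008);print('holes',h1,h2,np.linalg.norm(h1-h2),yaw(h2-h1))
t=g(329,110,.008);mid=(h1+h2)/2;print('tip',t,'mid',mid,'d',np.linalg.norm(mid-t),yaw(mid-t))
c1,c2=g(208,222,.008),g(449,222,.008);print('front edge',np.linalg.norm(c1-c2),yaw(c2-c1))
x=(mid-t)/np.linalg.norm(mid-t);print('bar pred from tip',t+x*.083,'from mid',mid-x*.018)
a=plan(b.mean(0)*[1,1,0]+[0,0,.06],down(yaw(b[1]-b[0])+90))
```

```text
bar [ 0.4815 -0.4171  0.034 ] 46.98871142182881 48.16390720556693 0.045294565112016696 0.015515162540941123
holes [ 0.4693 -0.4529  0.008 ] [ 0.5171 -0.4031  0.008 ] 0.0690741282860724 46.167838627448845
tip [ 0.4203 -0.36    0.008 ] mid [ 0.4932 -0.428   0.008 ] d 0.09972913599657499 -42.98416010836906
front edge 0.10777182841252982 46.990547953987225
bar pred from tip [ 0.481  -0.4166  0.008 ] from mid [ 0.4801 -0.4157  0.008 ]
n>= 4.0 total shift [ 0.61  -0.65  -2.964] turn [-0.004  0.008 -0.019] | per row [ 0.153 -0.162 -0.741] [-0.001  0.002 -0.005]
```

Request:
apply_moves:
  steps: [0.151, -0.16, -0.65, 0, 0, 0, -0.6, 0.151, -0.16, -0.65, 0, 0, 0, -0.6, 0.151, -0.16, -0.65, 0, 0, 0, -0.6, 0.151, -0.158, -0.65, 0, 0, 0, -0.6, 0, 0, -0.6, 0, 0, 0, -0.6, 0, 0, -0.4, 0, 0, 0, -0.6, 0, 0, -0.24, 0, 0, 0, -0.6, 0, 0, -0.1, 0, 0, 0, -0.6, 0, 0, 0, 0, 0, 0, -0.6]
  newtons: 60

```text
t: 16.42
tool_pos: [0.4813, -0.417, 0.0112]
tool_rot: [1.151, 2.922, 0.002]
contact_force: [0.1, 0.3, 0.5]
finger_gap: 0.0751
finger_force: 0.0
```

Run:
```python
from h import *
print(pose(),manip.state()['joint_positions'])
plan((.4812,-.4166,.011),down(137))
```

```text
(array([ 0.4813, -0.417 ,  0.0112]), array([[-0.7311,  0.6823,  0.0016],
       [ 0.6823,  0.7311,  0.0005],
       [-0.0008,  0.0014, -1.    ]])) [ 1.0917  0.7507 -0.5972  1.6934  0.5275  0.8628  1.0884]
n>= 1 total shift [-0.002  0.008 -0.004] turn [-0.003  0.009  0.002] | per row [-0.002  0.008 -0.004] [-0.003  0.009  0.002]
```

Request:
apply_moves:
  steps: [0, 0, 0, 0, 0, 0, 1, 0, 0, 0, 0, 0, 0, 1, 0, 0, 0, 0, 0, 0, 1, 0, 0, 0, 0, 0, 0, 1, 0, 0, 0, 0, 0, 0, 1, 0, 0, 0.2, 0, 0, 0, 1, 0, 0, 0.4, 0, 0, 0, 1, 0, 0, 0.7, 0, 0, 0, 1, 0, 0, 0.8, 0, 0, 0, 1, 0, 0, 0.8, 0, 0, 0, 1]

```text
t: 17.68
tool_pos: [0.4811, -0.4167, 0.1583]
tool_rot: [1.151, 2.921, 0.002]
contact_force: [0.7, -0.3, -4.8]
finger_gap: 0.0456
finger_force: 60.0
```

Run:
```python
from h import *
s=manip.state();p,R=pose();print(p,s['joint_positions'],s['contact_force'],s['finger_gap'])
# template frame in tool: bar at TCP x,y assumed; underside 11mm beyond TCP along tool z
w=cam('wrist');save(w,'w4.png',(150,110,390,290),3.3)
M=np.array([.4674,-.0509,.0831]);S=faceF(-8.3);n=-S[:,2];x=-S[:,0]
# pre-slide: hole (template x+6) on studs => bar (x-12) is 18 mm down slope; 
for h in (.09,.06,.03): print(h,M-.018*x+(.011+h)*n)
plan(M-.018*x+(.011+.06)*n,S)
```

```text
[ 0.4811 -0.4167  0.1583] [ 1.1582  0.5759 -0.6934  1.611   0.3997  1.1001  1.1805] [ 0.6527 -0.2691 -4.828 ] 0.04556778519583036
0.09 [ 0.409  -0.0424  0.167 ]
0.06 [ 0.4216 -0.0442  0.1398]
0.03 [ 0.4341 -0.046   0.1127]
n>= 8.0 total shift [-1.229  7.47  -0.477] turn [-1.09  -2.247  3.416] | per row [-0.154  0.934 -0.06 ] [-0.136 -0.281  0.427]
```

View pics/w4.png

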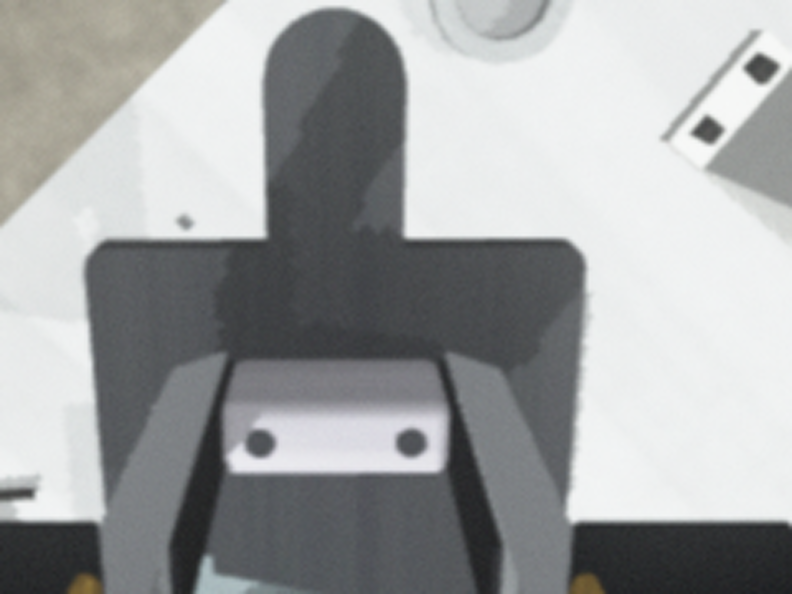

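Crop: template held level by the bar; tongue tip (335,8), plate front edge v≈241, bar top face corners (224,400),(447,400),(445,472),(232,472).

Run:
```python
from h import *
w=load('wrist');p,R=pose()
def T(u,v,zt):
    q=ray(w,(u+.5)/3.3-.5+150,(v+.5)/3.3-.5+110,p+R[:,2]*zt,R[:,2]); return (R.T@(q-p)*1000).round(2)
for n,u,v,z in [('tip',335,8,.003),('edgeL',120,242,.003),('edgeR',555,242,.003),('tongL',264,150,.003),('tongR',406,150,.003),('b1',224,400,-.023),('b2',447,400,-.023),('b3',445,472,-.023),('b4',232,472,-.023)]: print(n,T(u,v,z))
# tilt check by depth on plate
pc=cloud(w);k=lambda u,v:(int(v/3.3+110),int(u/3.3+150))
for q in [(335,30),(335,220),(120,300),(550,300),(335,540),(300,540),(370,540),(335,450)]: print(q,(R.T@(pc[k(*q)]-p)*1000).round(1))
```

```text
tip [84.75 -0.46  3.  ]
edgeL [ 37.58 -45.61   3.  ]
edgeR [37.62 45.73  3.  ]
tongL [ 56.98 -14.92   3.  ]
tongR [56.99 14.01  3.  ]
b1 [ 13.56 -21.39 -23.  ]
b2 [ 13.59  20.76 -23.  ]
b3 [ -1.63  20.92 -23.  ]
b4 [ -1.66 -20.38 -23.  ]
(335, 30) [80.3 -0.6  7.7]
(335, 220) [41.5 -0.6  7.6]
(120, 300) [ 23.6 -47.7   7.7]
(550, 300) [23.  47.   9.5]
(335, 540) [-37.9  -0.6   9.1]
(300, 540) [-37.9  -9.3   8.9]
(370, 540) [-37.6   8.1   8.5]
(335, 450) [ -0.2  -0.5 -16.8]
```

```bash
cat > tm.py <<'E'
from h import *
w=cam('wrist');p,R=pose()
pc=(cloud(w)-p)@R*1000
m=(w['z_map']>0)&(pc[...,2]>2)&(pc[...,2]<18)&(abs(pc[...,1])<52)&(pc[...,0]<90)&(pc[...,0]>10)
m&=~((pc[...,0]<36)&(abs(pc[...,1])<40))
m&=~((pc[...,0]>36)&(abs(pc[...,1])>13)&(pc[...,0]>34))
s=pc[m];A=np.c_[s[:,:2],np.ones(len(s))];co=np.linalg.lstsq(A,s[:,2],rcond=None)[0]
for _ in range(4):
    k=abs(A@co-s[:,2])<1.5;co=np.linalg.lstsq(A[k],s[k,2],rcond=None)[0]
print(k.sum(),len(s),'plate top: z=%.4f x + %.4f y + %.2f'%tuple(co))
b=pc[(abs(pc[...,1])<18)&(pc[...,0]<5)&(pc[...,0]>-5)&(pc[...,2]<0)&(pc[...,2]>-30)];print('bar top',np.median(b[:,2]),len(b))
E
python3 tm.py
python3 - <<'E'
from h import *
w=load('wrist');p,R=pose()
def T(u,v,zt):
    q=ray(w,(u+.5)/3.3-.5+150,(v+.5)/3.3-.5+110,p+R[:,2]*zt,R[:,2]); return (R.T@(q-p)*1000).round(2)
for n,u,v,z in [('tip',335,8,.008),('edgeL',120,242,.008),('edgeR',555,242,.008),('tongL',264,150,.008),('tongR',406,150,.008),('b1',224,400,-.0175),('b2',447,400,-.0175),('b3',445,472,-.0175),('b4',232,472,-.0175)]: print(n,T(u,v,z))
E
```

```text
82 129 plate top: z=-0.0333 x + 0.0199 y + 4.46
bar top -25.45943184322624 757
tip [82.53  0.28  8.  ]
edgeL [ 31.98 -48.06   8.  ]
edgeR [32.05 49.77  8.  ]
tongL [ 52.79 -15.19   8.  ]
tongR [52.81 15.78  8.  ]
b1 [  5.24 -22.48 -17.5 ]
b2 [  5.28  23.37 -17.5 ]
b3 [-11.33  23.56 -17.5 ]
b4 [-11.38 -21.39 -17.5 ]
```

The first picture was taken while the arm was still settling; the newer one is used instead.

```bash
python3 tm.py
python3 - <<'E'
from h import *
w=load('wrist');save(w,'w5.png',(150,95,390,275),3.3);p,R=pose();print(p)
Rc=cv2.Rodrigues(w['rvec'])[0];o=-Rc.T@w['tvec'].ravel();print('cam in tool',R.T@(o-p))
pc=(cloud(w)-p)@R*1000
for q in [(335,30),(335,220),(335,300),(120,300),(550,300),(335,450),(335,440)]:
    print(q,pc[int(q[1]/3.3+95),int(q[0]/3.3+150)].round(1))
E
```

```text
70 121 plate top: z=-0.0600 x + -0.0074 y + 6.23
bar top -25.635432716258503 777
[ 0.4819 -0.4174  0.1586]
cam in tool [ 0.0827  0.0008 -0.1816]
(335, 30) [ 90.1   0.2 159.1]
(335, 220) [48.9  0.5  0.6]
(335, 300) [31.4  0.5  1. ]
(120, 300) [ 31.4 -46.1   0.8]
(550, 300) [31.3 47.1  1.3]
(335, 450) [  6.7   0.5 -23. ]
(335, 440) [  7.5   0.5 -20. ]
```

View pics/w5.png

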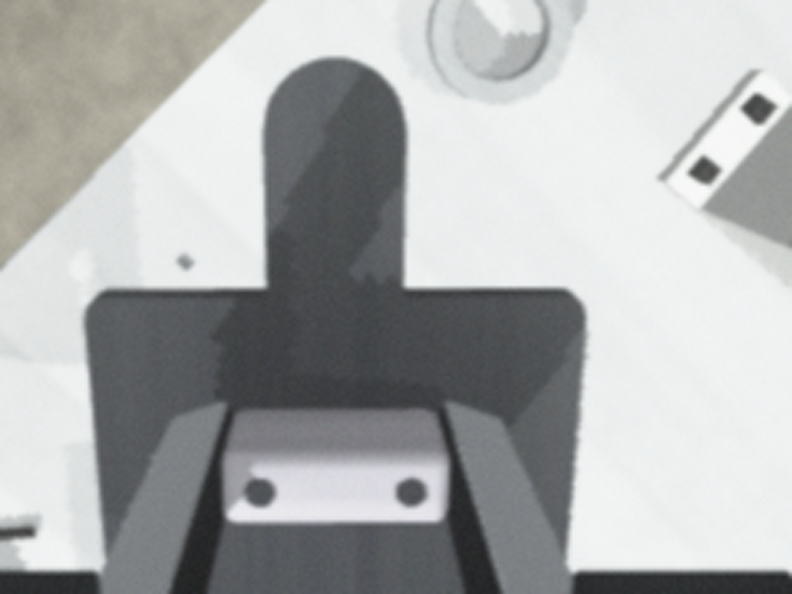

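Template is unchanged in hand (bar top corners (224,450),(447,450),(445,521),(228,521), tip (335,58)). Check how repeatable the camera extrinsics are.

Run:
```python
from h import *
for i in range(6):
    s0=manip.state();w=manip.read_camera('wrist');p0=s0['tool_pos'];R0=Rn.from_rotvec(s0['tool_rot']).as_matrix()
    p,R=p0,R0
    Rc=cv2.Rodrigues(w['rvec'])[0];o=-Rc.T@w['tvec'].ravel();print('cam in tool',(R.T@(o-p)*1000).round(2),'rot',(Rn.from_matrix(Rc@R).as_rotvec()).round(4),p.round(4),s0['t'])
```

```text
cam in tool [  83.26    0.38 -179.11] rot [ 0.2257  0.2271 -1.5585] [ 0.4819 -0.4174  0.1586] 17.825
cam in tool [  83.25    0.42 -179.1 ] rot [ 0.2257  0.2271 -1.5585] [ 0.481  -0.4171  0.1567] 17.875
cam in tool [  83.25    0.41 -179.11] rot [ 0.2257  0.2271 -1.5585] [ 0.4806 -0.4168  0.1555] 17.925
cam in tool [  83.24    0.41 -179.09] rot [ 0.2257  0.227  -1.5585] [ 0.4804 -0.4166  0.1549] 17.975
cam in tool [  83.25    0.41 -179.11] rot [ 0.2257  0.2271 -1.5584] [ 0.4804 -0.4166  0.1547] 18.025
cam in tool [  83.25    0.39 -179.08] rot [ 0.2257  0.2271 -1.5586] [ 0.4806 -0.4165  0.1547] 18.075
```

```bash
python3 tm.py
python3 - <<'E'
from h import *
w=load('wrist');s=manip.state();p=s['tool_pos'];R=Rn.from_rotvec(s['tool_rot']).as_matrix()
def T(u,v,zt):
    q=ray(w,(u+.5)/3.3-.5+150,(v+.5)/3.3-.5+95,p+R[:,2]*zt,R[:,2]); return (R.T@(q-p)*1000).round(2)
for n,u,v,z in [('tip',335,58,.003),('edgeL',120,291,.003),('edgeR',555,291,.003),('tongL',264,200,.003),('tongR',406,200,.003),('b1',224,450,-.023),('b2',447,450,-.023),('b3',445,521,-.023),('b4',228,521,-.023)]: print(n,T(u,v,z))
pc=(cloud(w)-p)@R*1000
for q in [(335,80),(335,270),(335,350),(120,350),(550,350),(250,350),(450,350),(335,570),(335,500)]:
    print(q,pc[int(q[1]/3.3+95),int(q[0]/3.3+150)].round(1))
S=faceF(-8.3);M=np.array([.4674,-.0509,.0831]);n=-S[:,2];x=-S[:,0]
plan(M-.018*x+(.011+.06)*n,S)
E
```

```text
3378 3473 plate top: z=-0.0009 x + 0.0017 y + 3.31
bar top -22.830541261254005 744
tip [82.62  0.13  3.  ]
edgeL [ 34.31 -46.29   3.  ]
edgeR [34.37 47.62  3.  ]
tongL [ 54.06 -14.74   3.  ]
tongR [54.08 15.    3.  ]
b1 [  9.14 -21.53 -23.  ]
b2 [  9.17  22.08 -23.  ]
b3 [ -6.41  22.25 -23.  ]
b4 [ -6.45 -21.28 -23.  ]
(335, 80) [78.3  0.   3. ]
(335, 270) [39.1  0.   4.1]
(335, 350) [21.   0.   2.1]
(120, 350) [ 20.8 -47.1   2.5]
(550, 350) [20.8 47.2  2.7]
(250, 350) [ 20.6 -18.9   3.3]
(450, 350) [20.6 25.5  3.3]
(335, 570) [-34.7   0.    3.8]
(335, 500) [ -1.8   0.1 -22.6]
n>= 8.0 total shift [-1.184  7.449 -0.301] turn [-1.11  -2.289  3.416] | per row [-0.148  0.931 -0.038] [-0.139 -0.286  0.427]
```

Request:
apply_moves:
  steps: [-0.35, 0.3, 0.25, -0.085, -0.176, 0.263, 1, -0.35, 0.5, 0.25, -0.085, -0.176, 0.263, 1, -0.35, 0.6, 0.25, -0.085, -0.176, 0.263, 1, -0.35, 0.6, 0, -0.085, -0.176, 0.263, 1, 0, 0.6, 0, -0.085, -0.176, 0.263, 1, 0, 0.6, 0, -0.085, -0.176, 0.263, 1, 0, 0.6, 0, -0.085, -0.176, 0.263, 1, 0, 0.6, 0, -0.085, -0.176, 0.263, 1, 0, 0.6, 0, -0.085, -0.176, 0.263, 1, 0, 0, 0, 0, 0, 0, 1]

```text
t: 19.42
tool_pos: [0.4104, -0.1656, 0.1929]
tool_rot: [0.469, 2.799, -0.033]
contact_force: [0.8, -0.7, -3.6]
finger_gap: 0.0457
finger_force: 60.0
```

```bash
cat > post.py <<'E'
from h import *
import sys
S=faceF(-8.3);M=np.array([.4674,-.0509,.0831]);n=-S[:,2];x=-S[:,0];y=-S[:,1]
G=lambda h,slide=0: M-(.018+slide)*x+(.0113+h)*n
def rep():
    s=manip.state();p,R=pose();d=p-G(0)
    print('t %.2f upslope %.2f left %.2f height %.2f mm'%(s['t'],*(np.array([d@x,d@y,d@n])*1000)),'rot err deg',np.degrees(Rn.from_matrix(S.T@R).as_rotvec()).round(2),'F face',np.array([s['contact_force']@x,s['contact_force']@y,s['contact_force']@n]).round(1),s['finger_gap'].round(4),'q',s['joint_positions'].round(2))
if __name__=='__main__':
    rep()
    for a in sys.argv[1:]: plan(G(float(a)/1000),S)
E
python3 post.py 60 30
```

```text
Traceback (most recent call last):
  File "post.py", line 9, in <module>
    rep()
    ~~~^^
  File "post.py", line 7, in rep
    print('t %.2f upslope %.2f left %.2f height %.2f mm'%(s['t'],*(np.array([d@x,d@y,d@n])*1000)),'rot err deg',np.degrees(Rn.from_matrix(S.T@R).as_rotvec()).round(2),'F face',np.array([s['contact_force']@x,s['contact_force']@y,s['contact_force']@n]).round(1),s['finger_gap'].round(4),'q',s['joint_positions'].round(2))
                                                                                                                                                                                                                                                                    ^^^^^^^^^^^^^^^^^^^^^
AttributeError: 'float' object has no attribute 'round'
```

```bash
sed -i "s/s\['finger_gap'\].round(4)/round(s['finger_gap'],4)/" post.py; python3 post.py 60 30
```

```text
t 19.43 upslope 28.27 left 121.74 height 105.10 mm rot err deg [ 2.37  7.46 10.34] F face [-0.7  0.6 -3.7] 0.0457 q [ 1.46 -0.09 -1.06  2.25 -0.2   0.64  1.78]
n>= 3.0 total shift [ 0.222  2.428 -1.056] turn [-0.328 -0.706  1.037] | per row [ 0.074  0.809 -0.352] [-0.109 -0.235  0.346]
n>= 3.0 total shift [ 0.472  2.392 -1.6  ] turn [-0.328 -0.706  1.037] | per row [ 0.157  0.797 -0.533] [-0.109 -0.235  0.346]
```

Request:
apply_moves:
  steps: [0.037, 0.405, -0.1, -0.055, -0.118, 0.173, 1, 0.037, 0.405, -0.15, -0.055, -0.118, 0.173, 1, 0.037, 0.405, -0.2, -0.055, -0.118, 0.173, 1, 0.037, 0.405, -0.2, -0.055, -0.118, 0.173, 1, 0.037, 0.405, -0.2, -0.055, -0.118, 0.173, 1, 0.037, 0.405, -0.2, -0.055, -0.118, 0.173, 1, 0, 0, 0, 0, 0, 0, 1, 0, 0, 0, 0, 0, 0, 1]

```text
t: 20.42
tool_pos: [0.4225, -0.0459, 0.141]
tool_rot: [0.2, 2.698, -0.04]
contact_force: [-0.4, -0.2, -4.3]
finger_gap: 0.0458
finger_force: 60.0
```

```bash
sed -i "s/y=-S\[:,1\]/y=S[:,1]/" post.py; python3 post.py 60 25
```

```text
t 20.43 upslope 1.54 left -1.50 height 60.30 mm rot err deg [-0.1  -0.05  0.21] F face [-2.1 -0.2 -3.8] 0.0458 q [ 1.32 -0.11 -1.24  2.44 -0.23  0.31  1.68]
n>= 1 total shift [-0.021  0.033 -0.018] turn [-0.017  0.008  0.015] | per row [-0.021  0.033 -0.018] [-0.017  0.008  0.015]
n>= 1 total shift [ 0.272 -0.009 -0.653] turn [-0.017  0.008  0.015] | per row [ 0.272 -0.009 -0.653] [-0.017  0.008  0.015]
```

Request:
apply_moves:
  steps: [0.068, -0.002, -0.163, -0.017, 0.008, 0.015, 1, 0.068, -0.002, -0.163, 0, 0, 0, 1, 0.068, -0.002, -0.163, 0, 0, 0, 1, 0.068, -0.002, -0.163, 0, 0, 0, 1, 0, 0, 0, 0, 0, 0, 1, 0, 0, 0, 0, 0, 0, 1]

```text
t: 21.18
tool_pos: [0.4347, -0.0465, 0.1099]
tool_rot: [0.196, 2.7, -0.046]
contact_force: [-0.6, 0.2, -4.3]
finger_gap: 0.0458
finger_force: 60.0
```

```bash
python3 post.py 25 17
python3 - <<'E'
from h import *
w=cam('wrist');save(w,'w6.png',s=1.56)
E
```

```text
t 21.18 upslope -0.55 left -0.32 height 26.90 mm rot err deg [ 0.1   0.07 -0.02] F face [-2.4  0.1 -3.7] 0.0458 q [ 1.09  0.12 -1.12  2.45  0.69  0.27  0.78]
n>= 1 total shift [ 0.027  0.003 -0.03 ] turn [ 0.009 -0.009  0.002] | per row [ 0.027  0.003 -0.03 ] [ 0.009 -0.009  0.002]
n>= 1 total shift [ 0.094 -0.007 -0.175] turn [ 0.009 -0.009  0.002] | per row [ 0.094 -0.007 -0.175] [ 0.009 -0.009  0.002]
```

Request:
apply_moves:
  steps: [0.047, -0.003, -0.088, 0.009, -0.009, 0, 1, 0.047, -0.003, -0.088, 0, 0, 0, 1, 0, 0, 0, 0, 0, 0, 1, 0, 0, 0, 0, 0, 0, 1]

```text
t: 21.72
tool_pos: [0.4393, -0.0467, 0.101]
tool_rot: [0.196, 2.699, -0.044]
contact_force: [0.4, 0.1, -4.4]
finger_gap: 0.0453
finger_force: 60.0
```

```bash
python3 post.py 17 10
```

```text
t 21.73 upslope -0.18 left 0.09 height 16.97 mm rot err deg [ 0.01 -0.01  0.01] F face [-1.6  0.1 -4.2] 0.0453 q [ 0.99  0.15 -1.03  2.45  0.83  0.26  0.64]
n>= 1 total shift [ 0.003 -0.002  0.002] turn [0.    0.001 0.001] | per row [ 0.003 -0.002  0.002] [0.    0.001 0.001]
n>= 1 total shift [ 0.061 -0.011 -0.125] turn [0.    0.001 0.001] | per row [ 0.061 -0.011 -0.125] [0.    0.001 0.001]
```

Request:
apply_moves:
  steps: [0.02, -0.004, -0.042, 0, 0, 0, 1, 0.02, -0.004, -0.042, 0, 0, 0, 1, 0.02, -0.003, -0.042, 0, 0, 0, 1, 0, 0, 0, 0, 0, 0, 1]

```text
t: 22.22
tool_pos: [0.4422, -0.0468, 0.0942]
tool_rot: [0.195, 2.7, -0.042]
contact_force: [-0.2, -0.4, -4.2]
finger_gap: 0.0454
finger_force: 60.0
```

```bash
python3 post.py 10 2
```

```text
t 22.23 upslope -0.42 left 0.45 height 9.52 mm rot err deg [-0.04  0.03 -0.02] F face [-1.9 -0.4 -3.7] 0.0454 q [ 0.92  0.17 -0.97  2.45  0.93  0.26  0.55]
n>= 1 total shift [ 0.002 -0.009  0.012] turn [-0.004 -0.003 -0.003] | per row [ 0.002 -0.009  0.012] [-0.004 -0.003 -0.003]
n>= 1 total shift [ 0.069 -0.019 -0.133] turn [-0.004 -0.003 -0.003] | per row [ 0.069 -0.019 -0.133] [-0.004 -0.003 -0.003]
```

Request:
apply_moves:
  steps: [0.024, -0.007, -0.05, 0, 0, 0, 1, 0.024, -0.007, -0.05, 0, 0, 0, 1, 0.024, -0.007, -0.04, 0, 0, 0, 1, 0, 0, 0, 0, 0, 0, 1]

```text
t: 22.72
tool_pos: [0.4459, -0.0479, 0.0872]
tool_rot: [0.195, 2.699, -0.043]
contact_force: [-1.0, 0.4, -3.8]
finger_gap: 0.0454
finger_force: 60.0
```

```bash
python3 post.py 0.5
```

```text
t 22.73 upslope 0.05 left -0.15 height 1.61 mm rot err deg [-0.04  0.03 -0.01] F face [-2.5  0.2 -3. ] 0.0454 q [ 0.86  0.2  -0.92  2.45  1.02  0.26  0.46]
n>= 1 total shift [ 0.009  0.002 -0.021] turn [-0.003 -0.002 -0.002] | per row [ 0.009  0.002 -0.021] [-0.003 -0.002 -0.002]
```

Request:
apply_moves:
  steps: [0.006, 0.001, -0.013, 0, 0, 0, 1, -0.058, 0.009, -0.0275, 0, 0, 0, 1, -0.058, 0.0085, -0.0275, 0, 0, 0, 1, -0.058, 0.0085, -0.0275, 0, 0, 0, 1, -0.059, 0.0085, -0.0275, 0, 0, 0, 1, 0, 0, 0, 0, 0, 0, 1]

```text
t: 23.48
tool_pos: [0.4342, -0.0463, 0.0811]
tool_rot: [0.195, 2.699, -0.043]
contact_force: [-0.0, 0.6, -4.3]
finger_gap: 0.0457
finger_force: 60.0
```

```bash
python3 post.py
```

```text
t 23.48 upslope -13.17 left -0.19 height 1.07 mm rot err deg [-0.01  0.02 -0.01] F face [-1.9  0.6 -3.9] 0.0457 q [ 0.84  0.19 -0.89  2.47  1.09  0.24  0.38]
```

Request:
apply_moves:
  steps: [-0.018, 0.003, -0.0085, 0, 0, 0, 1, -0.018, 0.002, -0.0085, 0, 0, 0, 1, 0.006, -0.001, -0.014, 0, 0, 0, 1, 0, 0, 0, 0, 0, 0, 1]

```text
t: 23.98
tool_pos: [0.4331, -0.0461, 0.0797]
tool_rot: [0.196, 2.699, -0.043]
contact_force: [0.8, -0.9, -3.7]
finger_gap: 0.0453
finger_force: 60.0
```

```bash
python3 post.py
```

```text
t 23.98 upslope -14.81 left -0.22 height 0.24 mm rot err deg [-0.02  0.01  0.01] F face [-0.8 -0.7 -3.8] 0.0453 q [ 0.83  0.19 -0.88  2.48  1.11  0.24  0.36]
```

Request:
apply_moves:
  steps: [-0.018, 0.003, -0.0085, 0, 0, 0, 1, -0.012, 0.001, -0.012, 0, 0, 0, 1, 0, 0, 0, 0, 0, 0, 1]

```text
t: 24.35
tool_pos: [0.4329, -0.046, 0.0795]
tool_rot: [0.196, 2.697, -0.043]
contact_force: [8.2, -3.0, -2.3]
finger_gap: 0.0457
finger_force: 60.0
```

```bash
python3 post.py
```

```text
t 24.35 upslope -15.12 left -0.18 height 0.13 mm rot err deg [-0.03 -0.12  0.02] F face [ 6.8 -1.8 -5.7] 0.0457 q [ 0.83  0.19 -0.88  2.48  1.13  0.23  0.34]
```

Request:
apply_moves:
  steps: [0, 0, 0, 0, 0, 0, -0.5, 0, 0, 0, 0, 0, 0, -0.5, 0, 0, 0, 0, 0, 0, -0.5, 0, 0, 0, 0, 0, 0, -0.5, -0.084, 0.012, 0.181, 0, 0, 0, -0.5, -0.125, 0.018, 0.272, 0, 0, 0, -0.5, -0.125, 0.018, 0.272, 0, 0, 0, -0.5, -0.125, 0.018, 0.272, 0, 0, 0, -0.5, -0.06, 0.01, 0.15, 0, 0, 0, -0.5, 0, 0, 0, 0, 0, 0, -0.5]

```text
t: 25.6
tool_pos: [0.4081, -0.0452, 0.1257]
tool_rot: [0.2, 2.705, -0.051]
contact_force: [-0.8, 0.0, 0.3]
finger_gap: 0.0704
finger_force: 0.0
```

```bash
cat > chk.py <<'E'
from post import *
rep()
for name in ('wrist','top'):
    w=cam(name);pc=cloud(w);q=(pc-M)@np.c_[x,y,n]*1000
    m=(w['z_map']>0)&(abs(q[...,1])<60)&(q[...,0]<45)&(q[...,0]>-130)&(q[...,2]>3)&(q[...,2]<42);s=q[m]
    pl=s[(s[:,2]<16)];bar=s[s[:,2]>28]
    A=np.c_[pl[:,:2],np.ones(len(pl))];co=np.linalg.lstsq(A,pl[:,2],rcond=None)[0]
    for _ in range(5):
        k=abs(A@co-pl[:,2])<1.5;co=np.linalg.lstsq(A[k],pl[k,2],rcond=None)[0]
    print(name,k.sum(),'plate top',co.round(4),'tip x min',pl[:,0].min().round(1),'bar n',len(bar),bar[:,:2].min(0),bar[:,:2].max(0),np.median(bar[:,2]))
E
python3 chk.py
```

```text
t 25.60 upslope -17.92 left -2.93 height 52.50 mm rot err deg [0.37 0.32 0.06] F face [-0.6 -0.1  0.6] 0.0704 q [ 1.2  -0.07 -1.17  2.48 -0.04  0.26  1.48]
wrist 8675 plate top [-0.0005  0.0005  8.048 ] tip x min -115.3 bar n 958 [-41.1224 -22.0196] [-25.7529  22.7931] 33.68731089996726
top 338 plate top [-0.0001 -0.005   8.3442] tip x min -105.2 bar n 71 [-39.1779 -23.5332] [-21.9179  22.2027] 33.4296462369751
```

```bash
python3 -c "
from bench import manip
print(manip.close_job())"
```

```text
the job is handed in; nothing more can be done
None
```

The job is handed in at about 25.6 s. Camera depth shows the template flat on the face with its tongue tip within 1 mm of home. The spacer ring was lying flat on the worktop when last seen, the bottle was never touched, and the verdict was not shown to me.

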